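Chock the pipe on the sloping rack and draw back its stop

TASK

In the laundry room's repair corner a loose steel pipe leans on the red sliding stop of a sloping rack. Take the yellow chock and push it nose first up the slope under the middle of the pipe's low side, rolling the pipe against the steel backstop plate and on until the plate has come up solid and you feel firm resistance (lean on the chock with about 15 N, never more than 18 N); ease off, let go, and only then pull the red stop all the way down the slope, so that the chock alone keeps the pipe against the plate. Move the pipe only with the chock, do not touch it with the robot, and leave the bottle, tub and wrench where they are.

Things in the scene. Friction and masses are not known exactly. Their poses are not given: they have to be found in the camera images.
- deck (a point): Point on the top face of the fixed sloping rack: plywood deck 360 x 250 mm on blue side plates, inclined 10 degrees. x points up the slope, z square to the deck, y across the slope (along the pipe). Origin on the deck's middle line under the pipe's axis at the start; the deck reaches 274 mm down and 91 mm up the slope from it; low edge 15 mm above the table.
- pipe: Loose steel pipe, 76 mm in diameter, 200 mm long, about 0.6 kg, lying across the slope and resting on the stop's two posts at the start. It rolls freely. Origin: middle of its axis; its y is the axis, x and z turn with it as it rolls.
- backstop_face (a point): Centre of the face of the steel backstop plate, 210 mm wide, about 60 mm high, square on the deck up the slope from the pipe. Axes as deck; the face looks along -x, at the pipe. Start gap 3 to 26 mm; touching, the pipe's axis is 38 mm from the face. The plate floats: a light push (0.5 N) slides it up the slope by an unknown 0.5 to 20 mm until it is solid on a hidden buffer; it stays there.
- chock: Loose yellow plastic wedge chock, 0.18 kg, upright on the table at the start. Origin: on its underside, under the centre of its grip block (30 mm wide along y, 36 mm long along x, 58 mm high). Ahead of the block (+x) is the wedge, 52 mm wide, 50 mm high at the block, its flat face falling at 45 degrees to the nose, which is 2 mm thick and 80 mm ahead of the origin.
- chock_nose (a point): Middle of the lower edge of the chock's nose, axes as chock. With the chock flat on the deck, nose up the slope, its face meets the pipe about 11 mm above the deck, when this point is about 15 mm down the slope from the point under the pipe's axis. Rolling the pipe up the slope, and the floating plate with it, takes a push of 5 to 10 N; once all is solid it rises well above that.
- stop (a joint): Travel of the red sliding stop down the slope, m: 0 closed (start), 0.045 fully back. Friction holds it; moving it takes about 5 N. A fork: two posts (50 mm high, 18 mm wide) on the pipe's low side, 85 mm either side of the middle line, each with an arm 10 mm wide, 12 mm high down the slope to a cross bar. The chock goes on the deck between the arms (160 mm clear).
- stop_grip (a point): On the black grip of the red stop, a block 24 x 24 mm on the middle of the cross bar, its top 61 mm above the deck, this point 40 mm above the deck. Closed, it is 185 mm down the slope from deck's origin. Axes as those of deck.
- detergent: Bystander: blue bottle, 72 mm in diameter, 190 mm high, origin at its underside.
- tub: Bystander: orange tub with white lid, 80 mm in diameter, 80 mm high, origin at its underside.
- wrench: Bystander: wrench lying on the table, origin near its middle.

How it is judged:
By the outcome, as a careful person would: the job done as asked, in the order asked, and still so for the second after the job is handed in, with the robot touching nothing.
It also fails if it takes over 72 s, if anything falls off the work surface, if the arm or the gripper's body presses on something with over 40 N, if the wrist force passes 120 N, or if a joint passes its speed limit or range.

ROBOT

A 7-joint arm with a two-finger parallel gripper is mounted at the origin on the work surface. World frame = base frame: x ahead of the robot, y to its left, z up, the work surface at z = 0. Lengths are in m, angles in rad, forces in N, time in s.
With the tool pointing down it reaches from about 0.4 to 0.85 m from the base axis. Payload 4.5 kg.
Tool frame: the origin (TCP) lies on the mounting face of the last link; the fingertips stand 166 mm ahead of it and the grasp point (between the pads) lies r.grasp_offset ahead of it (r.grasp_offset is the distance from the TCP to the grasp point, in m); z points along the fingers, y is the line along which they close (so a half turn about z gives the same grasp; the last joint's range is limited). The gripper opens to 88 mm and grips with 3 to 60 N. Pads are 18 mm wide; open, the fingers measure 123 mm over their backs; the gripper's body (75 mm by 187 mm) begins 45 mm behind the grasp point.
Start: joints at [-1.069, 0.689, -0.195, 1.565, 0.157, 0.902, -0.215], TCP at [0.282, 0.558, 0.405] pointing down, gripper open.
Joint ranges: [-3.01, 3.01], [-0.46, 2.08], [-1.47, 1.51], [0.13, 2.56], [-1, 4.14], [0.04, 2.09], [-2.66, 2.66]. Speed limits (rad/s): [2.57, 2.57, 3.14, 3.14, 3.14, 3.14, 3.14].

INTERFACE

Orientations are given as a 3x3 rotation matrix whose columns are the frame's x, y, z axes.
In Python, from bench import r gives the robot as it stands.
- The arm moves only by the tool send_rows, never from a script. Its argument "rows" is a list that holds one entry, the list of rows, each a list of 5 numbers: the shift along the tool's x, y, z in cm, then the turn about the tool's z in degrees, then the opening, from 0 (shut) to 1 (fully open). A call has 1 to 5 rows; each row shifts and turns the commanded pose from where the row before left it, along the tool's axes as they then stand; what a row does not reach is not made up. A row lasts 1/8 s, in which the tool goes at most 62.5 mm and 10.7 degrees, less where a joint would pass 70% of its speed; a pose out of reach is approached as far as the arm can. A call is refused whole if a number of a shift passes 6.25 or a number of a turn 10.7, either way. A call with a gripper value outside its range is refused whole. The fingers move at their own pace and stop on an object; "newtons" is the grip in N (left out, the last holds). Time passes only in rows, so rows that do not move let the fingers close. It gives the time, the measured TCP pose, the force, the opening and the grip force at its end, in the units of the state.
- r.read_state(): the state, without advancing time (a new reading comes with each control period).
- r.capture(name): name is "scene" or "top" or "wrist"; returns (picture, depth): 400x640x3 uint8, red, green, blue; 400x640 float32, m along the optical axis (not along the pixel's ray), 0 where there is no reading.
- r.camera_model(name): a dict with "mtx" (3x3 intrinsics, pixels), "extrinsics" (4x4, takes a point from camera to world coordinates). Camera axes: x right, y up, looking along -z (the intrinsics and any distortion apply to the point x, -y, -z); pixel columns grow to the right and rows downward; lengths in m; the calibration is good to about 2 mm. A picture is of the moment at which its call begins: read the wrist's pose just before it. camera_model takes no time and is no camera call; for the wrist camera it gives the pose at the moment of the call.
- r.finish_job(): hands the job in; it is judged then, once.
The state is a dict: "t": time; "qpos": joint angles; "qvel": joint speeds; "joint_torque": joint torques, N m; "tcp_pos": TCP position; "tcp_rot": TCP orientation; "ft_force": force on the tool from outside, world axes, zero at the start; "torque": the same for the moment, N m; "opening": finger opening in m; "grasp_force": force on a finger pad.
Only numpy, scipy, OpenCV 4.12 (cv2) and the standard library are available. Lean on these libraries where they do the work, as an engineer would, in place of code of your own. Each camera call takes 0.05 s, during which the arm holds its last target. There are 200 camera calls.

## Working session

There is one attempt and no reset: what is moved stays moved. The work goes in short steps, Python scripts to look and compute and a tool call to move; the robot and the scene stay as the last step left them, time stands still between calls to the robot, and variables do not carry over. Pictures are saved under pics/ and viewed, at most 10 in all, crops included, and the job is handed in when it is done.

Besides the shell and the picture viewer there is one more tool, called after "Emit:" as name(argument=value, ...) on one line, values as JSON. send_rows: Moves the arm, as the interface text tells. Its arguments: {"type":"object","properties":{"rows":{"type":"array"},"newtons":{"type":"number"}},"required":["rows"]}

```bash
mkdir -p pics; ls; cat > h.py <<'E'
import numpy as np, cv2
from bench import r
def grab(n):
    m=r.camera_model(n); p,d=r.capture(n); np.savez(n+'.npz',p=p,d=d,K=m['mtx'],E=m['extrinsics']); return p,d
def load(n): return np.load(n+'.npz')
def cloud(n):
    f=load(n); d=f['d']; K=f['K']; v,u=np.mgrid[:d.shape[0],:d.shape[1]]
    P=np.stack([(u-K[0,2])/K[0,0]*d,-(v-K[1,2])/K[1,1]*d,-d],-1)
    W=P@f['E'][:3,:3].T+f['E'][:3,3]; W[d==0]=np.nan; return W,f['p']
E
python3 - <<'E'
from h import *
for n in('scene','top'):
    p,d=grab(n); cv2.imwrite(f'pics/{n}0.png',p[:,:,::-1])
m=r.camera_model('scene');print(m)
s=r.read_state();print(s['tcp_pos'],s['tcp_rot'],r.grasp_offset,s['t'],s['opening'])
E
```

```text
pics
{'mtx': array([[470.40818707,   0.        , 317.00182535],
       [  0.        , 470.40818707, 204.39227727],
       [  0.        ,   0.        ,   1.        ]]), 'extrinsics': array([[-0.3807395 , -0.74440245,  0.54854574,  1.26779691],
       [ 0.92459713, -0.29842743,  0.23677248,  0.3281806 ],
       [-0.01255292,  0.59733245,  0.80189548,  1.04818034],
       [ 0.        ,  0.        ,  0.        ,  1.        ]])}
[0.28170127 0.557597   0.40397349] [[-8.92594504e-01  4.50859816e-01 -6.91140498e-04]
 [ 4.50860340e-01  8.92593209e-01 -1.52228962e-03]
 [-6.94319018e-05 -1.67039519e-03 -9.99998602e-01]] 0.1473 0.1 0.08841800971796651
```

View pics/scene0.png

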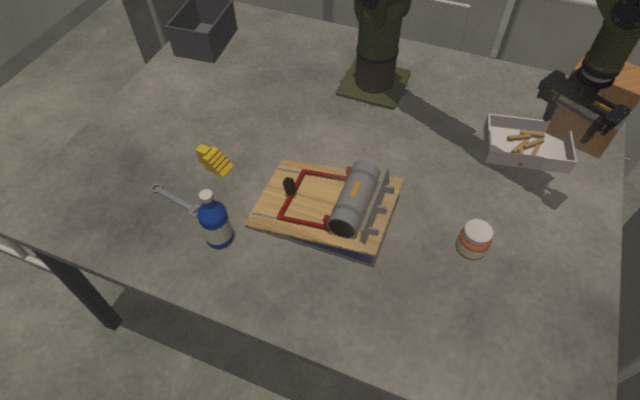

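View pics/top0.png

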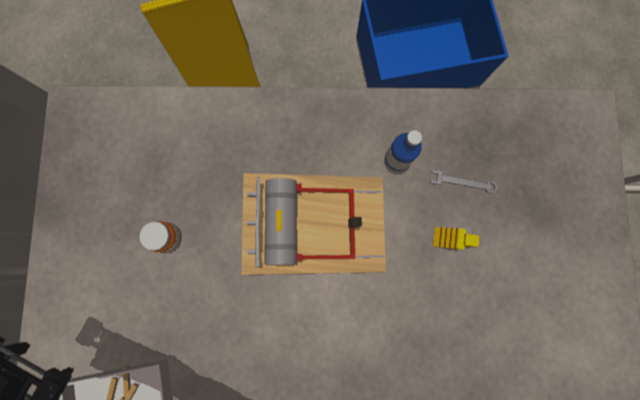

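The top view shows the rack with its low side to the right: pipe near (281,222), stop grip at (355,222), and backstop at (258,222). The chock is at (456,239) with its nose to the left, and the bottle and wrench are above it.

```bash
python3 - <<'E'
from h import *
W,p=cloud('top'); f=load('top'); print(f['E'].round(3).tolist())
for u,v in[(456,239),(472,240),(440,239),(340,240),(245,178),(245,270),(384,178),(384,270),(281,222),(355,222),(258,200),(410,140),(560,300)]:
    print((u,v),W[v,u].round(4))
# deck plane
hsv=cv2.cvtColor(p,cv2.COLOR_RGB2HSV)
u0,u1,v0,v1=305,345,198,250
Q=W[v0:v1,u0:u1].reshape(-1,3);Q=Q[~np.isnan(Q[:,0])];c=Q.mean(0);n=np.linalg.svd(Q-c)[2][2];n*=np.sign(n[2]);print('deck n',n,c,np.degrees(np.arccos(n[2])),np.abs((Q-c)@n).std())
m=(hsv[...,0]>20)&(hsv[...,0]<35)&(hsv[...,1]>180);m[:, :420]=0;m[:200]=0;m[300:]=0;m[:,500:]=0
Q=W[m];print('chock',len(Q),Q.min(0),Q.max(0))
up=m&(W[...,2]>0.045);Qb=W[up];print(np.c_[np.argwhere(up)[:,::-1].min(0),np.argwhere(up)[:,::-1].max(0)])
rect=cv2.minAreaRect(Q[:,:2].astype(np.float32)*1000);print(rect,cv2.boxPoints(rect))
a=np.argwhere(m)[:,::-1];print(a.min(0),a.max(0),cv2.minAreaRect(a.astype(np.float32)))
for n,s in(('top',(420,215,500,265)),):
    cv2.imwrite('pics/ch.png',cv2.resize(p[s[1]:s[3],s[0]:s[2],::-1],None,fx=10,fy=10,interpolation=cv2.INTER_CUBIC))
E
```

```text
[[0.007, 0.99, -0.142, 0.487], [-1.0, 0.007, 0.003, 0.03], [0.004, 0.142, 0.99, 0.999], [0.0, 0.0, 0.0, 1.0]]
(456, 239) [ 0.5281 -0.3133  0.0496]
(472, 240) [ 0.5256 -0.351   0.0564]
(440, 239) [ 0.5292 -0.2831  0.0174]
(340, 240) [ 0.524  -0.0202  0.0364]
(245, 178) [0.6757 0.2205 0.0775]
(245, 270) [0.4485 0.212  0.0791]
(384, 178) [ 0.6939 -0.1416  0.0028]
(384, 270) [ 0.4483 -0.1351  0.0169]
(281, 222) [0.5606 0.1214 0.1367]
(355, 222) [ 0.5658 -0.0539  0.091 ]
(258, 200) [0.613  0.1779 0.1266]
(410, 140) [ 0.7426 -0.1693  0.1889]
(560, 300) [ 3.738e-01 -5.959e-01 -1.000e-04]
deck n [ 0.00247575 -0.17381035  0.98477603] [0.56584749 0.01972418 0.04252757] 10.010461315122306 0.0009978355219858197
chock 732 [nan nan nan] [nan nan nan]
[[454 478]
 [229 248]]
((525.7039794921875, -316.4621276855469), (94.54209899902344, 46.12721633911133), 76.60877990722656) [[ 492.31952 -357.10645]
 [ 537.19257 -367.78943]
 [ 559.08844 -275.8178 ]
 [ 514.2154  -265.13483]]
[434 228] [478 248] ((456.0470275878906, 238.3882293701172), (44.33058166503906, 19.78769874572754), 4.398705005645752)
```

View pics/ch.png

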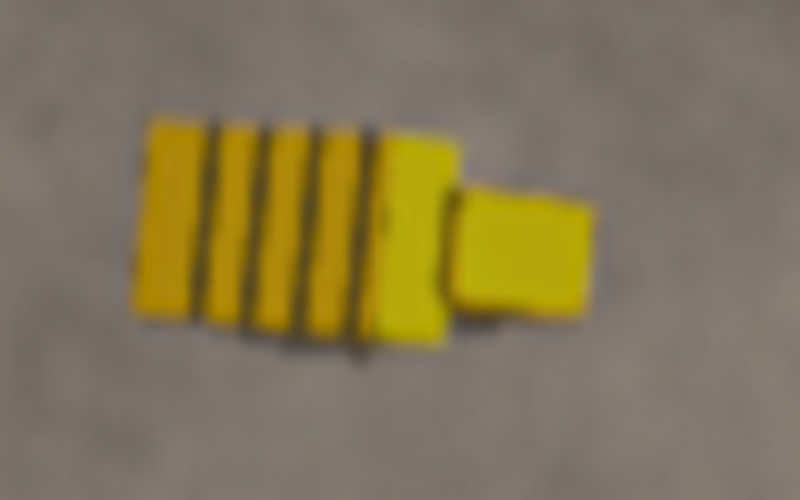

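```bash
cat >> h.py <<'E'
def atz(n,u,v,z):
    f=load(n);K=f['K'];E=f['E'];d=E[:3,:3]@np.array([(u-K[0,2])/K[0,0],-(v-K[1,2])/K[1,1],-1]);o=E[:3,3];return o+d*(z-o[2])/d[2]
E
python3 - <<'E'
from h import *
from scipy.optimize import least_squares
def c(x,y,z): return atz('top',420+(x+.5)/10-.5,215+(y+.5)/10-.5,z)[:2].round(4)
print('nose',c(148,122,.001),c(133,318,.001))
print('block',[c(*q,.058).tolist() for q in((462,188),(594,206),(583,318),(452,310))])
print('wtop',[c(*q,.05).tolist() for q in((387,130),(462,138),(446,346),(375,340))])
for n in('top','scene'):
    W,p=cloud(n)
    ok=(W[...,2]>.095)&(W[...,1]>.05)&(W[...,1]<.19)&(W[...,0]>.44)&(W[...,0]<.69)
    Q=W[ok]
    def res(a,Q): # axis: y=a0+a1*(x-.56), z=a2+a3*(x-.56)
        d=np.array([1,a[1],a[3]]);d/=np.linalg.norm(d);v=Q-[.56,a[0],a[2]];return np.linalg.norm(np.cross(v,d),axis=1)-.038
    a=least_squares(res,[.12,0,.1,0],args=(Q,),loss='soft_l1',f_scale=.001).x
    e=res(a,Q);g=abs(e)<.003;print(n,a,len(Q),g.sum(),np.percentile(Q[g][:,0],[0.3,99.7]))
    rgb=p.astype(int); hs=cv2.cvtColor(p,cv2.COLOR_RGB2HSV)
    red=((hs[...,0]<6)|(hs[...,0]>174))&(hs[...,1]>160)&(W[...,1]<.09)&(W[...,1]>-.09)&(W[...,0]>.4)&(W[...,0]<.75)
    Q=W[red];print('red',len(Q),np.percentile(Q,[1,99],axis=0).round(4).tolist())
    bl=(p.max(2)<60)&(abs(W[...,0]-.56)<.04)&(abs(W[...,1]+.06)<.04)&(W[...,2]>.07);print('grip',np.median(W[bl],0),bl.sum())
    pl=(W[...,1]>.155)&(W[...,1]<.2)&(abs(W[...,0]-.56)<.09)&(W[...,2]>.10);Q=W[pl];print('plate',len(Q),np.percentile(Q,[2,50,98],axis=0).round(4).tolist())
    D=W[(W[...,2]>.02)&(abs(W[...,2]-(.0385+np.tan(np.radians(10))*(W[...,1]-0)))<.003)&(hs[...,1]>60)&(W[...,0]>.4)&(W[...,0]<.72)&(abs(W[...,1])<.1)]
    print('deck x',len(D),np.percentile(D[:,0],[.3,99.7]))
p=load('top')['p'];s=(230,165,400,285);cv2.imwrite('pics/rk.png',cv2.resize(p[s[1]:s[3],s[0]:s[2],::-1],None,fx=4.7,fy=4.7,interpolation=cv2.INTER_CUBIC))
E
```

```text
nose [ 0.5625 -0.2744] [ 0.5104 -0.2686]
block [[0.5421, -0.3355], [0.5378, -0.3685], [0.5098, -0.3643], [0.5116, -0.3315]]
wtop [[0.5572, -0.3202], [0.5553, -0.3392], [0.5028, -0.3327], [0.5042, -0.3148]]
top [ 0.12711046  0.01694403  0.10030914 -0.0003491 ] 3133 2687 [0.46457231 0.66294478]
red 494 [[0.476, -0.0555, 0.039], [0.6553, 0.0878, 0.1061]]
grip [ 0.56589514 -0.05406255  0.09022   ] 86
plate 480 [[0.4733, 0.1554, 0.109], [0.5684, 0.1747, 0.1261], [0.6466, 0.1828, 0.1306]]
deck x 5539 [0.44090074 0.69085734]
scene [ 0.12991468  0.01750369  0.09945846 -0.00596249] 2735 1838 [0.4642512  0.66515726]
red 346 [[0.4786, -0.0542, 0.0375], [0.6582, 0.0871, 0.1052]]
grip [ 0.5751918  -0.0523401   0.08667471] 96
plate 741 [[0.4741, 0.1556, 0.1015], [0.5682, 0.1757, 0.1206], [0.6467, 0.1885, 0.1301]]
deck x 3215 [0.44114108 0.69278212]
```

View pics/rk.png

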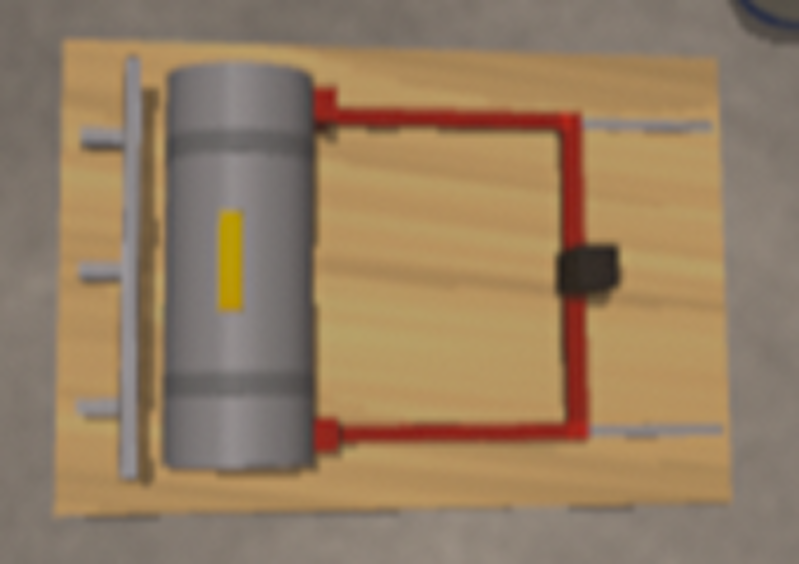

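The pipe's axis is at about (0.564, 0.127, 0.100), and the slope runs along world +y with a yaw of about 1°. The chock's origin is at about (0.527, −0.350), heading (0.115, 0.993). Next I turn the tool to match the chock and travel there.

Emit:
send_rows(rows=[[[0,0,0,10,1],[0,0,0,10,1],[0,0,0,10,1],[0,0,0,10,1],[0,0,0,10,1]]])

```text
t: 0.72
tcp_pos: [0.2817, 0.5577, 0.4043]
tcp_rot: [[-0.223, 0.975, -0.0], [0.975, 0.223, -0.001], [-0.001, -0.001, -1.0]]
ft_force: [-0.2, -0.1, 1.0]
opening: 0.0883
grasp_force: 0.0
```

Emit:
send_rows(rows=[[[0,0,0,10,1],[0,0,0,9.8,1],[-4,1.6,0,0,1],[-5.5,2.2,0,0,1],[-5.5,2.2,0,0,1]]])

```text
t: 1.35
tcp_pos: [0.3243, 0.4003, 0.4044]
tcp_rot: [[0.114, 0.993, 0.0], [0.993, -0.114, -0.001], [-0.001, 0.0, -1.0]]
ft_force: [1.2, 0.3, 0.5]
opening: 0.0882
grasp_force: 0.0
```

Emit:
send_rows(rows=[[[-5.5,2.2,0,0,1],[-5.5,2.2,0,0,1],[-5.5,2.2,0,0,1],[-5.5,2.2,0,0,1],[-5.5,2.2,0,0,1]]])

```text
t: 1.98
tcp_pos: [0.4021, 0.1144, 0.4047]
tcp_rot: [[0.114, 0.993, 0.0], [0.993, -0.114, 0.0], [0.0, 0.0, -1.0]]
ft_force: [1.7, -0.1, -0.4]
opening: 0.0882
grasp_force: 0.0
```

Emit:
send_rows(rows=[[[-5.5,2.2,0,0,1],[-5.5,2.2,0,0,1],[-5.5,2.2,0,0,1],[-5.5,2.2,0,0,1],[-5.5,2.2,0,0,1]]])

```text
t: 2.6
tcp_pos: [0.4797, -0.1715, 0.4045]
tcp_rot: [[0.115, 0.993, -0.0], [0.993, -0.115, 0.001], [0.001, -0.0, -1.0]]
ft_force: [0.6, -0.4, -0.5]
opening: 0.0883
grasp_force: 0.0
```

Emit:
send_rows(rows=[[[-5.5,2.2,0,0,1],[-5.5,2.2,4,0,1],[-4,1.6,4,0,1],[-2.2,0.75,2,0,1],[0,0,0,0,1]]])

```text
t: 3.22
tcp_pos: [0.5237, -0.3426, 0.3076]
tcp_rot: [[0.118, 0.993, -0.004], [0.993, -0.118, 0.001], [0.001, -0.004, -1.0]]
ft_force: [0.4, 0.8, 0.4]
opening: 0.0883
grasp_force: 0.0
```

```bash
python3 - <<'E'
from h import *
s=r.read_state();print(s['tcp_pos'],s['ft_force'])
p,d=grab('wrist');cv2.imwrite('pics/w1.png',p[:,:,::-1])
W,_=cloud('wrist');m=(W[...,2]>.052)&(W[...,2]<.066)&(abs(W[...,0]-.527)<.05)&(abs(W[...,1]+.35)<.05)
Q=W[m];print(m.sum(),Q.min(0),Q.max(0),cv2.minAreaRect(Q[:,:2].astype(np.float32)*1000))
E
```

```text
[ 0.52367768 -0.3425649   0.30759186] [0.43861776 0.82997346 0.39976826]
1983 [ 0.50435497 -0.3684884   0.05200232] [ 0.55381061 -0.31938908  0.06085609] ((530.8876342773438, -344.6080017089844), (49.516761779785156, 48.38721466064453), 5.385077953338623)
```

View pics/w1.png

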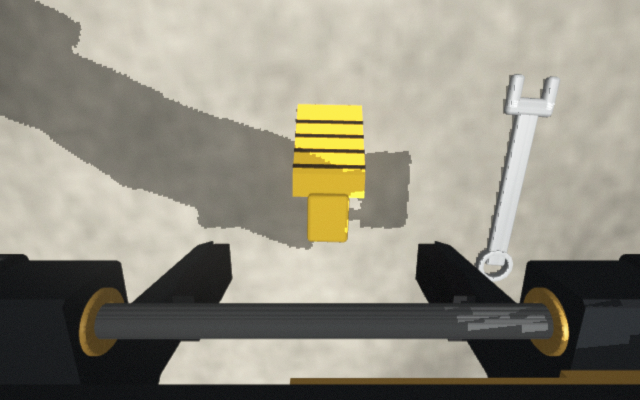

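The wrist view shows the chock well aligned with the tool. The grip block's top spans pixels (308–348, 195–241), between the open fingers.

```bash
python3 - <<'E'
from h import *
for u,v,z in((308.5,195,.058),(348.5,195,.058),(348.5,241,.058),(308.5,241,.058),(328.5,218,.058),(298,104,.002),(362,105,.002)): print(atz('wrist',u,v,z).round(4))
s=r.read_state();R=s['tcp_rot'];b=atz('wrist',328.5,218,.058);b[2]=.042+r.grasp_offset;print(s['tcp_pos'],(b-s['tcp_pos'])@R*100)
E
```

```text
[ 0.5133 -0.3302  0.058 ]
[ 0.5413 -0.3335  0.058 ]
[ 0.5379 -0.3683  0.058 ]
[ 0.5087 -0.3648  0.058 ]
[ 0.5253 -0.3489  0.058 ]
[ 0.5104 -0.2674  0.002 ]
[ 0.5621 -0.2744  0.002 ]
[ 0.52437112 -0.34097102  0.30896852] [-0.78865514  0.21115771 11.96550658]
```

Emit:
send_rows(rows=[[[-0.8,0.2,3,0.7,1],[0,0,4,0,1],[0,0,3.5,0,1],[0,0,1.45,0,1],[0,0,0,0,1]]])

```text
t: 3.9
tcp_pos: [0.5263, -0.3483, 0.1907]
tcp_rot: [[0.126, 0.992, 0.0], [0.992, -0.126, 0.001], [0.001, -0.0, -1.0]]
ft_force: [-0.5, -0.8, -1.0]
opening: 0.0882
grasp_force: 0.0
```

Emit:
send_rows(rows=[[[0,0,0,0,0],[0,0,0,0,0],[0,0,0,0,0],[0,0,0,0,0],[0,0,0,0,0]]], newtons=30)

```text
t: 4.53
tcp_pos: [0.5259, -0.3493, 0.1903]
tcp_rot: [[0.127, 0.992, 0.0], [0.992, -0.127, 0.0], [0.0, 0.0, -1.0]]
ft_force: [-0.2, 0.2, 0.1]
opening: 0.0403
grasp_force: 0.0
```

Emit:
send_rows(rows=[[[0,0,0,0,0],[0,0,0,0,0],[0,0,-1,0,0],[0,0,-4,0,0],[0,0,-5,0,0]]])

```text
t: 5.15
tcp_pos: [0.5254, -0.349, 0.2907]
tcp_rot: [[0.127, 0.992, -0.002], [0.992, -0.127, 0.001], [0.001, -0.002, -1.0]]
ft_force: [-0.0, -0.2, -1.5]
opening: 0.0298
grasp_force: 30.0
```

Emit:
send_rows(rows=[[[0,0,-3,-2,0],[0,0,-1,-3,0],[0,0,0,-3.3,0],[0,0,0,0,0]]])

```text
t: 5.65
tcp_pos: [0.5256, -0.3493, 0.3307]
tcp_rot: [[-0.017, 1.0, 0.0], [1.0, 0.017, 0.0], [0.0, 0.0, -1.0]]
ft_force: [-0.4, -0.4, -1.5]
opening: 0.0302
grasp_force: 30.0
```

Emit:
send_rows(rows=[[[4,0.5,0,0,0],[6,0.8,0,0,0],[6,0.8,0,0,0],[6,0.8,0,0,0],[6,0.8,0,0,0]]])

```text
t: 6.28
tcp_pos: [0.558, -0.0668, 0.3303]
tcp_rot: [[-0.016, 1.0, 0.0], [1.0, 0.016, 0.0], [0.0, 0.0, -1.0]]
ft_force: [1.0, -0.8, -1.5]
opening: 0.0295
grasp_force: 30.0
```

Emit:
send_rows(rows=[[[4,0.6,0,0,0],[2.2,0.3,0,0,0],[0,0,0,0,0],[0,0,0,0,0]]])

```text
t: 6.78
tcp_pos: [0.5657, -0.0082, 0.3302]
tcp_rot: [[-0.015, 1.0, -0.0], [1.0, 0.015, -0.001], [-0.001, -0.0, -1.0]]
ft_force: [0.7, 0.1, -1.3]
opening: 0.0297
grasp_force: 30.0
```

```bash
python3 - <<'E'
from h import *
s=r.read_state();print(s['tcp_pos'],s['ft_force'])
p,d=grab('wrist');cv2.imwrite('pics/w2.png',p[:,:,::-1])
E
```

```text
[ 0.56567978 -0.00817671  0.33022824] [ 0.65191522  0.05191324 -1.26319169]
```

View pics/w2.png

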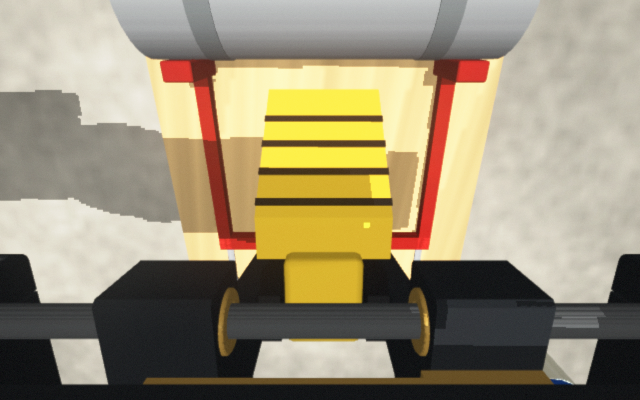

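The chock, at column 324, is centred between the red arms (213 and 437), and its nose is clear of the pipe. I'm lowering it now.

Emit:
send_rows(rows=[[[0,0,3,0,0],[0,0,3,0,0],[0,0,1.8,0,0],[0,0,0.2,0,0],[0,0,0,0,0]]])

```text
t: 7.45
tcp_pos: [0.5663, -0.007, 0.2508]
tcp_rot: [[-0.017, 1.0, 0.001], [1.0, 0.017, -0.0], [-0.0, 0.001, -1.0]]
ft_force: [0.7, -0.2, -1.3]
opening: 0.0293
grasp_force: 30.0
```

Emit:
send_rows(rows=[[[0,0,0,0,0],[0,0,0.3,0,0],[0,0,0.3,0,0],[0,0,0,0,0]]], newtons=8)

```text
t: 7.95
tcp_pos: [0.5658, -0.0065, 0.244]
tcp_rot: [[-0.018, 1.0, -0.0], [1.0, 0.018, 0.0], [0.0, -0.0, -1.0]]
ft_force: [-0.2, 0.2, -1.4]
opening: 0.0299
grasp_force: 8.0
```

Emit:
send_rows(rows=[[[0,0,0.3,0,0],[0,0,0.3,0,0],[0,0,0.2,0,0],[0,0,0,0,0]]])

```text
t: 8.45
tcp_pos: [0.566, -0.0067, 0.2361]
tcp_rot: [[-0.017, 1.0, 0.0], [1.0, 0.017, -0.0], [-0.0, 0.0, -1.0]]
ft_force: [0.0, -0.7, 0.3]
opening: 0.0298
grasp_force: 8.0
```

Emit:
send_rows(rows=[[[0,0,0.2,0,0],[0,0,0.2,0,0],[0,0,0.2,0,0],[0,0,0,0,0]]])

```text
t: 8.95
tcp_pos: [0.5659, -0.0064, 0.23]
tcp_rot: [[-0.017, 1.0, -0.0], [1.0, 0.017, 0.0], [0.0, -0.0, -1.0]]
ft_force: [0.4, -0.7, -1.4]
opening: 0.03
grasp_force: 8.2
```

Emit:
send_rows(rows=[[[0,0,0.1,0,0],[0,0,0.1,0,0],[0,0,0,0,0]]])

```text
t: 9.32
tcp_pos: [0.5659, -0.0066, 0.2284]
tcp_rot: [[-0.017, 1.0, 0.0], [1.0, 0.017, -0.0], [-0.0, 0.0, -1.0]]
ft_force: [-1.3, -1.7, 3.8]
opening: 0.0299
grasp_force: 9.7
```

Emit:
send_rows(rows=[[[0,0,0.1,0,0],[0,0,0.1,0,0],[0,0,0,0,0]]])

```text
t: 9.7
tcp_pos: [0.5658, -0.0067, 0.2275]
tcp_rot: [[-0.017, 1.0, 0.0], [1.0, 0.017, -0.0], [-0.0, 0.0, -1.0]]
ft_force: [-2.5, -2.6, 13.4]
opening: 0.0296
grasp_force: 9.0
```

```bash
python3 - <<'E'
from h import *
p,d=grab('wrist');cv2.imwrite('pics/w3.png',p[:,:,::-1])
W,_=cloud('wrist')
hs=cv2.cvtColor(p,cv2.COLOR_RGB2HSV)
for v in(90,110,130,150,170,190,210,230,250,265,280): print(v,W[v,324].round(4),p[v,324])
p,d=grab('scene');s=(250,130,410,250);cv2.imwrite('pics/s3.png',cv2.resize(p[s[1]:s[3],s[0]:s[2],::-1],None,fx=5,fy=5,interpolation=cv2.INTER_CUBIC))
E
```

```text
90 [0.5647 0.0711 0.0583] [252 241  74]
110 [0.5648 0.063  0.0644] [250 237  72]
130 [0.5649 0.0554 0.0709] [252 242  74]
150 [0.565  0.048  0.0756] [213 182  51]
170 [0.5651 0.0408 0.0794] [222 185  49]
190 [0.5652 0.0339 0.0837] [209 173  42]
210 [0.5653 0.0277 0.0893] [186 150  41]
230 [0.5654 0.021  0.0925] [206 169  40]
250 [0.5655 0.0136 0.0935] [205 168  45]
265 [0.5656 0.0072 0.0929] [166 134  35]
280 [0.5657 0.0042 0.0988] [209 173  47]
```

View pics/s3.png

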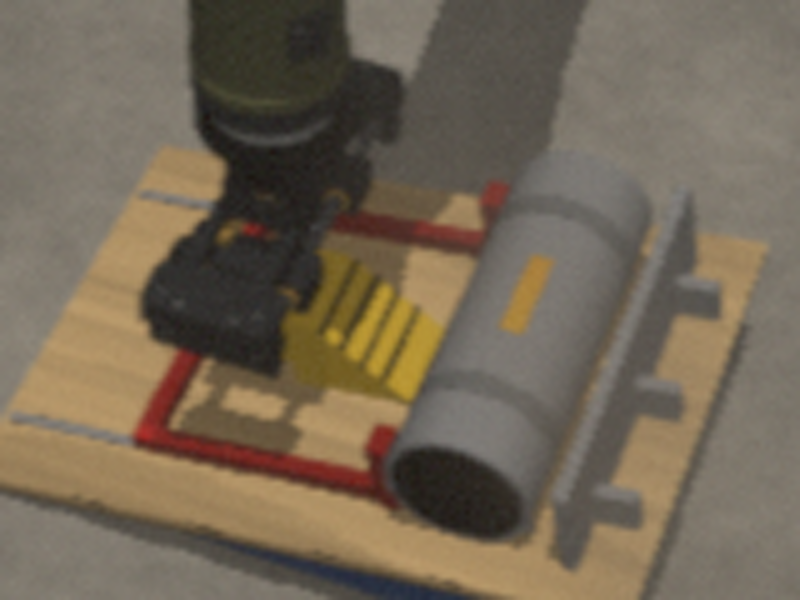

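At 13 N of down-force the wedge face measures about 35° in world, so the chock lies flat on the deck. I'll open, regrip lower so the chock won't tip, and grip firmly.

Emit:
send_rows(rows=[[[0,0,-0.2,0,0],[0,0,0,0,0.6],[0,0,0,0,0.6],[0,0,0,0,0.6]]])

```text
t: 10.3
tcp_pos: [0.5659, -0.0063, 0.228]
tcp_rot: [[-0.018, 1.0, -0.0], [1.0, 0.018, 0.0], [0.0, -0.0, -1.0]]
ft_force: [0.1, -0.3, -0.7]
opening: 0.0525
grasp_force: 0.0
```

Emit:
send_rows(rows=[[[0.3,0,0.7,0,0.6],[0,0,0.7,0,0.6],[0,0,0,0,0.6],[0,0,0,0,0],[0,0,0,0,0]]], newtons=45)

```text
t: 10.92
tcp_pos: [0.5659, -0.0039, 0.2144]
tcp_rot: [[-0.017, 1.0, 0.0], [1.0, 0.017, -0.0], [-0.0, 0.0, -1.0]]
ft_force: [0.6, -0.4, -1.1]
opening: 0.0347
grasp_force: 6.8
```

Emit:
send_rows(rows=[[[0,0,0,0,0],[0,0,0,0,0],[0,0,0,0,0]]])

```text
t: 11.3
tcp_pos: [0.566, -0.0039, 0.2145]
tcp_rot: [[-0.017, 1.0, 0.0], [1.0, 0.017, -0.0], [-0.0, 0.0, -1.0]]
ft_force: [-0.0, -1.9, 2.3]
opening: 0.0298
grasp_force: 47.9
```

Emit:
send_rows(rows=[[[0.5,0,-0.09,0,0],[0.5,0,-0.09,0,0],[0.5,0,-0.09,0,0],[0.5,0,-0.09,0,0],[0,0,0,0,0]]])

```text
t: 11.92
tcp_pos: [0.5656, 0.0172, 0.2182]
tcp_rot: [[-0.018, 1.0, 0.0], [1.0, 0.018, 0.001], [0.001, 0.0, -1.0]]
ft_force: [-0.2, -2.9, 5.8]
opening: 0.03
grasp_force: 47.7
```

Emit:
send_rows(rows=[[[0.4,0,-0.07,0,0],[0.4,0,-0.07,0,0],[0.4,0,-0.07,0,0],[0,0,0,0,0]]])

```text
t: 12.42
tcp_pos: [0.5654, 0.0286, 0.2202]
tcp_rot: [[-0.017, 1.0, 0.0], [1.0, 0.017, -0.0], [-0.0, 0.0, -1.0]]
ft_force: [0.5, -3.2, 6.3]
opening: 0.03
grasp_force: 47.9
```

Emit:
send_rows(rows=[[[0.3,0,-0.07,0,0],[0.3,0,-0.07,0,0],[0.2,0,-0.04,0,0],[0,0,0,0,0]]])

```text
t: 12.92
tcp_pos: [0.5649, 0.0362, 0.2215]
tcp_rot: [[-0.017, 1.0, -0.001], [1.0, 0.017, -0.001], [-0.001, -0.001, -1.0]]
ft_force: [-0.1, -5.0, 1.7]
opening: 0.0295
grasp_force: 48.0
```

Emit:
send_rows(rows=[[[0.2,0,-0.04,0,0],[0.2,0,-0.04,0,0],[0,0,0,0,0]]])

```text
t: 13.3
tcp_pos: [0.5648, 0.0403, 0.2223]
tcp_rot: [[-0.017, 1.0, -0.001], [1.0, 0.017, -0.001], [-0.001, -0.001, -1.0]]
ft_force: [0.1, -5.1, 2.0]
opening: 0.0295
grasp_force: 48.0
```

Emit:
send_rows(rows=[[[0.2,0,-0.04,0,0],[0.2,0,-0.04,0,0],[0,0,0,0,0]]])

```text
t: 13.68
tcp_pos: [0.5646, 0.0444, 0.223]
tcp_rot: [[-0.017, 1.0, -0.001], [1.0, 0.017, -0.001], [-0.0, -0.001, -1.0]]
ft_force: [-0.3, -4.7, 1.2]
opening: 0.0296
grasp_force: 47.9
```

The chock has met the pipe, which is rolling at about 5 N. From here I go in 1 mm steps and watch the force.

Emit:
send_rows(rows=[[[0.1,0,-0.02,0,0],[0,0,0,0,0]]])

```text
t: 13.92
tcp_pos: [0.5646, 0.0452, 0.2232]
tcp_rot: [[-0.017, 1.0, -0.001], [1.0, 0.017, -0.001], [-0.001, -0.001, -1.0]]
ft_force: [0.3, -5.0, 0.6]
opening: 0.0297
grasp_force: 47.9
```

Emit:
send_rows(rows=[[[0.1,0,-0.01,0,0],[0,0,0,0,0]]])

```text
t: 14.18
tcp_pos: [0.5646, 0.046, 0.2233]
tcp_rot: [[-0.017, 1.0, -0.001], [1.0, 0.017, -0.001], [-0.001, -0.001, -1.0]]
ft_force: [-0.3, -5.2, 1.6]
opening: 0.0297
grasp_force: 47.9
```

```bash
cat > pp.py <<'E'
from h import *
from scipy.optimize import least_squares
for n in('top','scene'):
    grab(n);W,p=cloud(n)
    Q=W[(W[...,2]>.095)&(W[...,1]>.07)&(W[...,1]<.165)&(W[...,0]>.465)&(W[...,0]<.665)]
    def res(a):
        d=np.array([1,a[1],0]);d/=np.linalg.norm(d);return np.linalg.norm(np.cross(Q-[.56,a[0],.0616+.038*.985+(a[0]-.127)*.1763],d),axis=1)-.038
    a=least_squares(res,[.135,0.017],loss='soft_l1',f_scale=.001).x
    P=W[(W[...,1]>a[0]+.03)&(W[...,1]<a[0]+.08)&(abs(W[...,0]-.56)<.09)&(W[...,2]>.118)&(np.abs(np.linalg.norm(W[...,1:]-[a[0],.1+(a[0]-.127)*.1763],axis=2)-.038)>.006)]
    print(n,'pipe y',a,'plate',np.median(P,0) if len(P) else None,len(P))
E
python3 pp.py
```

```text
top pipe y [0.14190685 0.04871538] plate [0.58554846 0.17972277 0.1286186 ] 126
scene pipe y [ 0.13418065 -0.06631408] plate [0.57865243 0.17811493 0.12691707] 393
```

Emit:
send_rows(rows=[[[0.1,0,-0.017,0,0],[0,0,0,0,0]]])

```text
t: 14.52
tcp_pos: [0.5646, 0.0462, 0.2234]
tcp_rot: [[-0.016, 1.0, -0.001], [1.0, 0.016, -0.002], [-0.002, -0.001, -1.0]]
ft_force: [-0.1, -7.1, 1.0]
opening: 0.0296
grasp_force: 47.9
```

Emit:
send_rows(rows=[[[0.05,0,-0.009,0,0],[0,0,0,0,0]]])

```text
t: 14.78
tcp_pos: [0.5645, 0.0464, 0.2235]
tcp_rot: [[-0.016, 1.0, -0.001], [1.0, 0.016, -0.002], [-0.002, -0.001, -1.0]]
ft_force: [0.0, -8.7, 0.8]
opening: 0.0297
grasp_force: 47.9
```

Emit:
send_rows(rows=[[[0.1,0,-0.017,0,0],[0,0,0,0,0]]])

```text
t: 15.02
tcp_pos: [0.5645, 0.0475, 0.2237]
tcp_rot: [[-0.016, 1.0, -0.001], [1.0, 0.016, -0.002], [-0.002, -0.001, -1.0]]
ft_force: [-0.6, -8.0, 0.4]
opening: 0.0296
grasp_force: 47.9
```

The push level has risen from 5 N to 8 N and it is still moving, so the plate is now floating along with the pipe.

Emit:
send_rows(rows=[[[0.1,0,-0.017,0,0],[0.05,0,-0.005,0,0],[0,0,0,0,0]]])

```text
t: 15.4
tcp_pos: [0.5645, 0.0489, 0.2239]
tcp_rot: [[-0.016, 1.0, -0.001], [1.0, 0.016, -0.003], [-0.003, -0.001, -1.0]]
ft_force: [0.8, -8.9, 0.7]
opening: 0.0297
grasp_force: 47.9
```

Emit:
send_rows(rows=[[[0.1,0,-0.017,0,0],[0.05,0,-0.005,0,0],[0,0,0,0,0]]])

```text
t: 15.78
tcp_pos: [0.5645, 0.0503, 0.2241]
tcp_rot: [[-0.016, 1.0, -0.001], [1.0, 0.016, -0.003], [-0.003, -0.001, -1.0]]
ft_force: [-0.4, -8.7, 1.0]
opening: 0.0296
grasp_force: 48.0
```

Emit:
send_rows(rows=[[[0.1,0,-0.017,0,0],[0.05,0,-0.008,0,0],[0,0,0,0,0]]])

```text
t: 16.15
tcp_pos: [0.5645, 0.0518, 0.2244]
tcp_rot: [[-0.016, 1.0, -0.001], [1.0, 0.016, -0.003], [-0.003, -0.001, -1.0]]
ft_force: [-0.3, -8.8, 1.4]
opening: 0.0298
grasp_force: 48.0
```

Emit:
send_rows(rows=[[[0.1,0,-0.018,0,0],[0.05,0,-0.009,0,0],[0,0,0,0,0]]])

```text
t: 16.52
tcp_pos: [0.5645, 0.0533, 0.2247]
tcp_rot: [[-0.016, 1.0, -0.001], [1.0, 0.016, -0.003], [-0.003, -0.001, -1.0]]
ft_force: [0.4, -7.9, 0.8]
opening: 0.0298
grasp_force: 48.0
```

Emit:
send_rows(rows=[[[0.1,0,-0.018,0,0],[0.05,0,-0.009,0,0],[0,0,0,0,0]]])

```text
t: 16.9
tcp_pos: [0.5644, 0.0548, 0.2249]
tcp_rot: [[-0.016, 1.0, -0.001], [1.0, 0.016, -0.003], [-0.003, -0.001, -1.0]]
ft_force: [-0.3, -8.8, 1.0]
opening: 0.0294
grasp_force: 48.0
```

Emit:
send_rows(rows=[[[0.1,0,-0.018,0,0],[0.05,0,-0.009,0,0],[0,0,0,0,0]]])

```text
t: 17.27
tcp_pos: [0.5644, 0.0563, 0.2252]
tcp_rot: [[-0.016, 1.0, -0.001], [1.0, 0.016, -0.003], [-0.003, -0.001, -1.0]]
ft_force: [0.6, -7.1, 1.1]
opening: 0.0292
grasp_force: 48.0
```

Emit:
send_rows(rows=[[[0.1,0,-0.018,0,0],[0.05,0,-0.009,0,0],[0,0,0,0,0]]])

```text
t: 17.65
tcp_pos: [0.5644, 0.0578, 0.2255]
tcp_rot: [[-0.016, 1.0, -0.001], [1.0, 0.016, -0.003], [-0.003, -0.001, -1.0]]
ft_force: [-0.4, -8.1, 0.3]
opening: 0.0303
grasp_force: 48.0
```

Emit:
send_rows(rows=[[[0.1,0,-0.017,0,0],[0.05,0,-0.007,0,0],[0,0,0,0,0]]])

```text
t: 18.02
tcp_pos: [0.5643, 0.0592, 0.2257]
tcp_rot: [[-0.016, 1.0, -0.001], [1.0, 0.016, -0.003], [-0.003, -0.002, -1.0]]
ft_force: [-1.2, -9.2, 0.8]
opening: 0.0298
grasp_force: 48.0
```

Emit:
send_rows(rows=[[[0.1,0,-0.017,0,0],[0.05,0,-0.008,0,0],[0,0,0,0,0]]])

```text
t: 18.4
tcp_pos: [0.5643, 0.0598, 0.2259]
tcp_rot: [[-0.015, 1.0, -0.002], [1.0, 0.015, -0.004], [-0.004, -0.002, -1.0]]
ft_force: [0.7, -10.4, 1.1]
opening: 0.0296
grasp_force: 48.0
```

Emit:
send_rows(rows=[[[0.05,0,-0.009,0,0],[0,0,0,0,0]]])

```text
t: 18.65
tcp_pos: [0.5643, 0.0599, 0.2259]
tcp_rot: [[-0.015, 1.0, -0.002], [1.0, 0.015, -0.005], [-0.005, -0.002, -1.0]]
ft_force: [-0.6, -11.2, -0.1]
opening: 0.0296
grasp_force: 48.0
```

Emit:
send_rows(rows=[[[0.07,0,-0.01,0,0],[0,0,0,0,0]]])

```text
t: 18.9
tcp_pos: [0.5643, 0.0601, 0.226]
tcp_rot: [[-0.014, 1.0, -0.002], [1.0, 0.014, -0.005], [-0.005, -0.002, -1.0]]
ft_force: [-0.6, -12.6, 0.4]
opening: 0.0295
grasp_force: 48.0
```

Emit:
send_rows(rows=[[[0.08,0,-0.012,0,0],[0,0,0,0,0],[0,0,0,0,0]]])

```text
t: 19.27
tcp_pos: [0.5643, 0.0602, 0.2261]
tcp_rot: [[-0.014, 1.0, -0.002], [1.0, 0.014, -0.006], [-0.006, -0.002, -1.0]]
ft_force: [0.3, -12.7, -0.8]
opening: 0.0295
grasp_force: 48.0
```

Emit:
send_rows(rows=[[[0.07,0,0,0,0],[0,0,0,0,0],[0,0,0,0,0]]])

```text
t: 19.65
tcp_pos: [0.5643, 0.0604, 0.2262]
tcp_rot: [[-0.013, 1.0, -0.002], [1.0, 0.013, -0.007], [-0.007, -0.002, -1.0]]
ft_force: [0.4, -14.9, 0.7]
opening: 0.0296
grasp_force: 48.1
```

```bash
python3 - <<'E'
from h import *
s=r.read_state();print(s['tcp_pos'],s['ft_force'])
p,d=grab('wrist');W,_=cloud('wrist')
for v in(60,80,100,120,140,160,180,200,220,240): print(v,W[v,324].round(4),p[v,324])
E
```

```text
[0.56428086 0.06038119 0.22615943] [  0.43204263 -14.90241354   0.67399731]
60 [0.563  0.1391 0.1406] [210 211 211]
80 [0.563  0.1358 0.139 ] [202 203 203]
100 [0.5631 0.1322 0.1354] [196 199 197]
120 [0.5631 0.1282 0.1335] [181 182 180]
140 [0.5632 0.1236 0.1295] [166 167 163]
160 [0.5633 0.117  0.1161] [148 139 103]
180 [0.5634 0.106  0.0916] [219 183  51]
200 [0.5635 0.1003 0.0971] [220 184  50]
220 [0.5636 0.0945 0.1007] [219 182  47]
240 [0.5636 0.089  0.1046] [219 182  46]
```

It reads 14.9 N at solid contact. Easing off now.

Emit:
send_rows(rows=[[[-0.1,0,0.017,0,0],[-0.1,0,0.017,0,0],[0,0,0,0,0]]])

```text
t: 20.08
tcp_pos: [0.5643, 0.0599, 0.2259]
tcp_rot: [[-0.015, 1.0, -0.002], [1.0, 0.015, -0.005], [-0.005, -0.002, -1.0]]
ft_force: [-0.4, -11.8, 1.1]
opening: 0.0298
grasp_force: 48.1
```

Emit:
send_rows(rows=[[[-0.1,0,0.017,0,0],[-0.1,0,0.025,0,0],[0,0,0,0,0]]])

```text
t: 20.45
tcp_pos: [0.5643, 0.0595, 0.2257]
tcp_rot: [[-0.016, 1.0, -0.001], [1.0, 0.016, -0.002], [-0.002, -0.001, -1.0]]
ft_force: [-1.0, -7.9, 2.8]
opening: 0.0292
grasp_force: 48.1
```

Emit:
send_rows(rows=[[[-0.1,0,0.025,0,0],[-0.05,0,0.01,0,0],[0,0,0,0,0]]])

```text
t: 20.82
tcp_pos: [0.5643, 0.0592, 0.2256]
tcp_rot: [[-0.017, 1.0, -0.001], [1.0, 0.017, -0.001], [-0.001, -0.001, -1.0]]
ft_force: [-2.1, -4.8, 4.5]
opening: 0.0296
grasp_force: 48.0
```

Emit:
send_rows(rows=[[[0,0,0,0,0.3],[0,0,0,0,0.45],[0,0,0,0,0.7],[0,0,0,0,0.7]]])

```text
t: 21.32
tcp_pos: [0.5647, 0.061, 0.2253]
tcp_rot: [[-0.019, 1.0, -0.0], [1.0, 0.019, 0.002], [0.002, -0.0, -1.0]]
ft_force: [-0.4, 0.6, 0.6]
opening: 0.0577
grasp_force: 0.0
```

Emit:
send_rows(rows=[[[-0.2,0,-2,0,0.7],[-0.6,0,-4,0,0.7],[-0.4,0,-4,0,0.7],[0,0,-2,0,0.7],[0,0,0,0,0.7]]])

```text
t: 21.95
tcp_pos: [0.5655, 0.0488, 0.3469]
tcp_rot: [[-0.019, 1.0, 0.004], [1.0, 0.019, 0.002], [0.002, 0.004, -1.0]]
ft_force: [-1.4, -0.5, -1.0]
opening: 0.0617
grasp_force: 0.0
```

```bash
python3 pp.py; python3 - <<'E'
from h import *
s=r.read_state();print(s['tcp_pos'],s['ft_force'])
p,d=grab('wrist');cv2.imwrite('pics/w4.png',p[:,:,::-1])
E
```

```text
top pipe y [0.16087492 0.23052857] plate None 0
scene pipe y [ 0.14087266 -0.21181232] plate [0.56662243 0.1848182  0.13022702] 729
[0.56467228 0.04851313 0.34485269] [0.07980591 0.44143913 0.05079966]
```

View pics/w4.png

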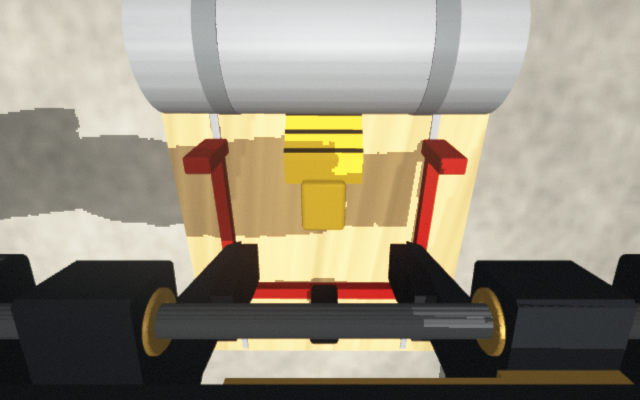

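The picture shows the pipe held by the chock at (323,150), clear of both red posts, with the black grip at (323,300). Next is the stop grip.

Emit:
send_rows(rows=[[[-4,0,0,0,0.7],[-4,0,0,0,0.7],[-2.4,0,0,0,0.7],[0,0,0,0,0.7],[0,0,0,0,0.7]]])

```text
t: 22.72
tcp_pos: [0.5667, -0.0546, 0.3447]
tcp_rot: [[-0.019, 1.0, -0.001], [1.0, 0.019, 0.002], [0.002, -0.001, -1.0]]
ft_force: [0.0, -0.4, 0.1]
opening: 0.0617
grasp_force: 0.0
```

```bash
python3 - <<'E'
from h import *
s=r.read_state();print(s['tcp_pos'],s['ft_force'])
p,d=grab('top');W,_=cloud('top')
bl=(p.max(2)<70)&(abs(W[...,0]-.567)<.03)&(abs(W[...,1]+.056)<.03)&(W[...,2]>.07)&(W[...,2]<.1);print('grip',bl.sum(),np.median(W[bl],0))
p,d=grab('wrist');cv2.imwrite('pics/w5.png',p[:,:,::-1])
E
```

```text
[ 0.56670428 -0.05464771  0.34468943] [ 0.0410888  -0.36639697  0.05792549]
grip 0 [nan nan nan]
  return _methods._mean(a, axis=axis, dtype=dtype,
  ret = um.true_divide(
```

View pics/w5.png

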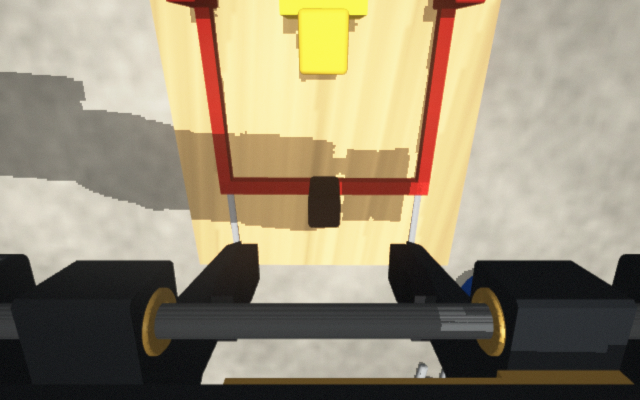

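```bash
python3 - <<'E'
from h import *
for u,v in((324,178),(324,202),(324,226),(309,202),(340,202)): print(v,atz('wrist',u,v,.0905).round(4))
W,p=cloud('wrist')
for v in range(172,232,6): print(v,W[v,324].round(4),p[v,324])
E
```

```text
178 [ 0.5663 -0.0317  0.0905]
202 [ 0.5666 -0.0495  0.0905]
226 [ 0.567  -0.0679  0.0905]
202 [ 0.5558 -0.0497  0.0905]
202 [ 0.5782 -0.0492  0.0905]
172 [ 0.5665 -0.0384  0.0323] [185 153 100]
178 [ 0.5665 -0.0397  0.0522] [52 38 25]
184 [ 0.5665 -0.042   0.0644] [45 32 22]
190 [ 0.5666 -0.044   0.0761] [49 37 27]
196 [nan nan nan] [47 34 24]
202 [ 0.5666 -0.049   0.0921] [50 37 28]
208 [ 0.5667 -0.0533  0.0927] [49 36 24]
214 [ 0.5668 -0.0586  0.0906] [52 39 30]
220 [ 0.5669 -0.0631  0.0909] [50 38 28]
226 [ 0.567  -0.0682  0.0897] [58 44 31]
```

Emit:
send_rows(rows=[[[0,0,4,0,0.7],[0,0,4,0,0.7],[0,0,3,0,0.7],[0,0,1.3,0,0.7],[0,0,0,0,0.7]]])

```text
t: 23.45
tcp_pos: [0.5668, -0.0556, 0.2221]
tcp_rot: [[-0.019, 1.0, -0.001], [1.0, 0.019, 0.0], [0.0, -0.001, -1.0]]
ft_force: [0.9, 0.1, -0.8]
opening: 0.0616
grasp_force: 0.0
```

Emit:
send_rows(rows=[[[0,0,0,0,0],[0,0,0,0,0],[0,0,0,0,0],[0,0,0,0,0],[0,0,0,0,0]]], newtons=30)

```text
t: 24.08
tcp_pos: [0.5669, -0.0563, 0.2229]
tcp_rot: [[-0.017, 1.0, 0.0], [1.0, 0.017, 0.0], [0.0, 0.0, -1.0]]
ft_force: [-1.0, -1.4, 3.5]
opening: 0.024
grasp_force: 30.0
```

Emit:
send_rows(rows=[[[0,0,0,0,0],[-0.3,0,0.05,0,0],[-0.5,0,0.09,0,0],[-0.5,0,0.09,0,0],[0,0,0,0,0]]])

```text
t: 24.7
tcp_pos: [0.5671, -0.0689, 0.2207]
tcp_rot: [[-0.018, 1.0, 0.0], [1.0, 0.018, 0.001], [0.001, 0.0, -1.0]]
ft_force: [-0.4, 1.7, 5.9]
opening: 0.0239
grasp_force: 30.0
```

Emit:
send_rows(rows=[[[-0.6,0,0.095,0,0],[-0.6,0,0.1,0,0],[-0.6,0,0.1,0,0],[-0.6,0,0.1,0,0],[0,0,0,0,0]]])

```text
t: 25.32
tcp_pos: [0.5675, -0.0929, 0.2165]
tcp_rot: [[-0.018, 1.0, 0.0], [1.0, 0.018, 0.001], [0.001, 0.0, -1.0]]
ft_force: [-0.4, 1.5, 4.8]
opening: 0.0238
grasp_force: 30.0
```

Emit:
send_rows(rows=[[[-0.4,0,0.065,0,0],[-0.3,0,0.05,0,0],[0,0,0,0,0]]])

```text
t: 25.7
tcp_pos: [0.5676, -0.0996, 0.2152]
tcp_rot: [[-0.018, 1.0, -0.0], [1.0, 0.018, 0.001], [0.001, 0.0, -1.0]]
ft_force: [-0.5, 2.1, 5.4]
opening: 0.0235
grasp_force: 30.0
```

Emit:
send_rows(rows=[[[-0.2,0,0.035,0,0],[-0.1,0,0.017,0,0],[0,0,0,0,0]]])

```text
t: 26.08
tcp_pos: [0.5677, -0.1012, 0.215]
tcp_rot: [[-0.019, 1.0, -0.0], [1.0, 0.019, 0.003], [0.003, -0.0, -1.0]]
ft_force: [-0.7, 5.4, 8.3]
opening: 0.0238
grasp_force: 30.0
```

Emit:
send_rows(rows=[[[-0.2,0,0.02,0,0],[0,0,0,0,0]]])

```text
t: 26.32
tcp_pos: [0.5677, -0.1016, 0.215]
tcp_rot: [[-0.02, 1.0, -0.001], [1.0, 0.02, 0.005], [0.005, -0.0, -1.0]]
ft_force: [-2.9, 9.8, 10.9]
opening: 0.0237
grasp_force: 30.0
```

The stop is solid at its end of travel, about 45 mm down. I'll ease off, open and retreat.

Emit:
send_rows(rows=[[[0.25,0,-0.1,0,0],[0,0,0,0,0.3],[0,0,0,0,0.7],[0,0,0,0,0.7],[0,0,0,0,0.7]]])

```text
t: 26.95
tcp_pos: [0.5675, -0.1032, 0.2153]
tcp_rot: [[-0.017, 1.0, -0.0], [1.0, 0.017, -0.0], [-0.0, -0.0, -1.0]]
ft_force: [0.0, 0.5, 0.6]
opening: 0.0547
grasp_force: 0.0
```

Emit:
send_rows(rows=[[[0,0,-3,0,0.7],[0,0,-5,0,0.7],[-3,0,-5,0,0.7],[-5,0,-3,0,0.7],[0,0,0,0,0.7]]])

```text
t: 27.58
tcp_pos: [0.5687, -0.1886, 0.3784]
tcp_rot: [[-0.009, 1.0, 0.006], [1.0, 0.009, -0.006], [-0.006, 0.006, -1.0]]
ft_force: [0.4, 0.4, -1.0]
opening: 0.0619
grasp_force: 0.0
```

```bash
python3 - <<'E'
from h import *
s=r.read_state();print(s['tcp_pos'],s['ft_force'],s['t'])
p,d=grab('scene');s=(230,120,430,270);cv2.imwrite('pics/s6.png',cv2.resize(p[s[1]:s[3],s[0]:s[2],::-1],None,fx=4,fy=4,interpolation=cv2.INTER_CUBIC))
E
```

```text
[ 0.56865992 -0.1886427   0.37839116] [ 0.39708892  0.40215996 -1.02714866] 27.575
```

View pics/s6.png

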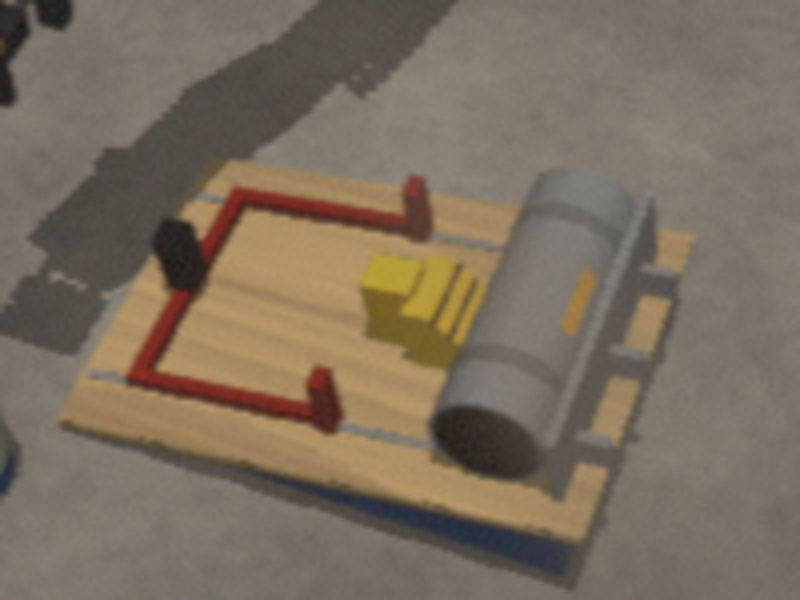

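The picture shows the pipe (540,320) against the plate with the chock (430,310) flat under it. The stop is fully back, with its posts at (415,205) and (322,400), and the robot is clear.

Emit:
send_rows(rows=[[[0,0,0,0,0.7],[0,0,0,0,0.7]]])

```text
t: 27.88
tcp_pos: [0.569, -0.1812, 0.3744]
tcp_rot: [[-0.02, 1.0, -0.002], [1.0, 0.02, 0.001], [0.002, -0.002, -1.0]]
ft_force: [-0.1, -0.1, -0.3]
opening: 0.0619
grasp_force: 0.0
```

```bash
python3 -c "
from bench import r
print(r.finish_job())"
```

```text
the job is handed in; nothing more can be done
None
```

I handed the job in at about 28 s: the chock alone holds the pipe against the plate, which came up solid at a push of about 15 N, and I let go before pulling the red stop fully back; no verdict was returned.

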